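# Slide the bottle crate into its corner stop

## Robot

A 6-joint arm with a two-finger parallel gripper is mounted at the origin on a cart in front of the work surface, level with it; the furniture and walls round the work are solid. World frame = base frame: x ahead of the robot, y to its left, z up, the work surface at z = 0. Lengths are in m, angles in degrees, forces in N, time in s.
With the tool pointing down it reaches from about 0.25 to 0.725 m from the base axis. Payload 9.7 kg.
Tool frame: the origin (TCP) lies between the finger pads; the fingertips stand 17 mm ahead of it and the grasp point (between the pads) lies 2 mm behind it; z points along the fingers, y is the direction in which the jaws open and shut (so a half turn about z gives the same grasp; the last joint's range is limited). The gripper opens to 85 mm and grips with 20 to 120 N. Pads are 22 mm wide; open, the fingers measure 114 mm over their backs; the gripper's body (76 mm by 85 mm) begins 54 mm behind the grasp point. The pads swing forward as they close: fully open they stand 13 mm farther back than shut.
Start: joints at [72.479, 4.979, 10.078, 95.1, 0, 90], TCP at [0.166, 0.524, 0.248] pointing down, gripper open.
Joint ranges: [-179.16, 179.16], [-48.56, 103.87], [-65.8, 70.77], [-126.05, 130.52], [-82.76, 87.17], [-180, 180]. Speed limits (degrees/s): [127.2, 127.2, 147.25, 180, 180, 180].

## Interface

Orientations are given as [roll, pitch, yaw] about the fixed x, y, z axes, in that order (R = Rz(yaw) Ry(pitch) Rx(roll)).
In Python, from workcell import monitor, cams, order gives the robot as it stands. The module is installed in compiled form; this text tells all that it offers.
- The arm moves only by the shell command python3 -m handwheel 'ROWS' [OPENING] [FORCE]. ROWS is JSON, a list of rows, each a list of 6 numbers: the shift along the tool's x, y, z in m, then the turn, a rotation vector about the tool's x, y, z in degrees. In form: [[tx, ty, tz, wx, wy, wz], ...]. A call has exactly 8 rows; each row shifts and turns the commanded pose from where the row before left it, along the tool's axes as they then stand; what a row does not reach is not made up. A row lasts 1/12 s, in which the tool goes at most 41.7 mm and 7.16 degrees, less where a joint would pass 70% of its speed; a pose out of reach is approached as far as the arm can. A call is refused whole if a number of a shift passes 0.0417 or a number of a turn 7.16, either way. A call with a gripper value outside its range is refused whole. OPENING is the opening, from -1 (shut) to 1 (fully open), set as the call begins (- or left out, the last holds). The fingers move at their own pace and stop on an object; FORCE is the grip in N (left out, the last holds). Time passes only in rows, so rows that do not move let the fingers close, or fill a call up. It gives the time, the measured TCP pose, the force and the opening at its end, in the units of the state.
- monitor.get_obs(): the state, without advancing time (a new reading comes with each control period).
- cams.camera(name): name is "side" or "top" or "wrist"; returns a dict with "img" (384x512x3 uint8, red, green, blue), "depth" (384x512 float32, m along the optical axis (not along the pixel's ray), 0 where there is no reading), "fx", "fy", "cx", "cy" (pixels), "rvec" (rotation vector, rad) and "tvec" (3), from world to camera coordinates, as OpenCV has them; the wrist camera has in their place "tool_from_camera" (4x4, takes a point from camera to tool coordinates, whose origin is the TCP and whose axes are the flange's). Camera axes: x right, y down, z forward; pixel columns grow to the right and rows downward; lengths in m; the calibration is good to about 2 mm. A picture is of the moment at which its call begins: read the wrist's pose just before it.
- order.job_done(): hands the job in, once; it reports no verdict.
The state is a dict: "time": time; "q": joint angles; "qd": joint speeds; "joint_efforts": joint torques, N m; "ee_pos": TCP position; "tcp_rot": TCP orientation; "wrist_force": force on the tool from outside, world axes, zero at the start; "torque": the same for the moment, N m; "opening": finger opening in m.
Only numpy, scipy, OpenCV 4.12 (cv2) and the standard library are available. Lean on these libraries where they do the work, as an engineer would, in place of code of your own. Each camera call takes 0.05 s, during which the arm holds its last target. There are 200 camera calls.

## Task

Push the heavy bottle crate straight back until its foot lies square against the long metal rail, then push it to the right along that rail until it is also snug against the short end stop. Push only on the broad grey foot, low down with the fingertips, so that the crate slides and never tips; keep the fingers off the white box, handle and jars above, do not lift it, and leave everything else where it stands. Finish with the hand clear.

Things in the scene. Friction and masses are not known exactly. Their poses are not given: they have to be found in the camera images.
- crate: the bottle crate, 0.65 to 1 kg: a grey foot 120 mm (its x) by 180 mm (its y), 24 mm high, edges rounded 4 mm, rubber-soled (friction about 0.9); a narrower white box stands on its middle. Origin: centre of the underside; z up; x points away from the robot within 0.4 rad. Sliding takes 4 to 12 N; pushed above about 60 mm it tips. At the start its origin has x -100 to -130, y 160 to 210 mm in corner_stop's frame
- crate_top: part of the crate above its foot, fixed to it, not to be touched: white box 74 (x) by 136 mm (y), 24 to 110 mm above the bench, two jars fixed in it (tops at 153 mm), a handle bar along y over them (top at 200 mm, posts on the box's y ends). The foot juts out 23 mm from the box front and back, 15 mm from the posts left and right. Origin: centre of the box's underside; axes as crate
- corner_stop: L-shaped aluminium stop fixed to the bench, rails 20 mm high, 8 mm thick. Origin: inner corner at bench level. The long rail's inner face runs 330 mm along its +y (robot's left) and faces -x (the robot); the short stop's inner face runs 118 mm along its -x and faces +y. z up; yaw -0.06 to 0.15 rad. With the crate home, axes are parallel and crate's origin is at x -60, y +90 mm in this frame
- flask: small long-necked glass volumetric flask, bulb 62 mm across, 155 mm tall; stands outside the short stop, to its right. Bystander. Origin: centre of the underside
- wash_bottle: plastic screw-cap bottle with a printed label, 66 mm across, 141 mm tall; stands in front of the short stop, to the right. Bystander. Origin: centre of the underside
- white_bottle: white plastic screw-cap bottle, 37 mm across, 74 mm tall, near the instrument at the right. Bystander. Origin: centre of the underside
- spray_vial: slim clear vial with a white cap, 19 mm across, 67 mm tall, at the right. Bystander. Origin: centre of the underside
- tip_box: blue pipette tip box with a clear lid, 91 x 124 x 84 mm, at the left. Bystander. Origin: centre of the underside
- calculator: dark desk calculator lying flat, 142 x 98 x 20 mm, near the front edge, left of the middle. Bystander. Origin: centre of the underside
- tape_clear: roll of clear tape lying flat, 64 mm across, 18 mm high, at the right. Bystander. Origin: centre of the underside

How it is judged (in metres and radians):
On the way, in this order (a step that is already met when the one before it is completed fails the run):
1. the crate's foot lies square against the long rail, still well short of the end stop (x of crate in the frame of corner_stop above -0.067 m and y of crate in the frame of corner_stop above 0.115 m and angle between the x axis of crate and the x axis of corner_stop, either way round below 0.08 rad), for 0.2 s.
2. the crate is against the end stop as well (x of crate in the frame of corner_stop above -0.066 m and y of crate in the frame of corner_stop below 0.096 m and angle between the x axis of crate and the x axis of corner_stop, either way round below 0.05 rad), for 0.2 s.
At the end, for the whole second after the job is handed in: the crate stands upright and still on the bench, its foot within 6 mm of the long rail and of the short stop and square to them within 0.05 rad (its origin at x -66 to -55 mm and y 85 to 96 mm in the corner stop's frame) (all of step 2 and x of crate in the frame of corner_stop below -0.055 m and y of crate in the frame of corner_stop above 0.085 m and angle between crate's own z axis and vertical below 0.03 rad and height (world z) of crate below 0.006 m and linear speed of crate below 0.01 m/s); the robot touches nothing.
It fails at once if the crate tips by more than 0.12 rad (angle between crate's own z axis and vertical above 0.12 rad).
It fails at once if the crate is lifted off the bench by 12 mm (height (world z) of crate above 0.012 m).
It fails at once if the fingers press on the crate's box, handle or jars with more than 3 N (contact force between the fingers and crate_top above 3 N).
It fails at once if a bystander is moved by more than 20 mm (distance of any of flask, wash_bottle, white_bottle, spray_vial, tip_box, calculator, tape_clear from where it was at the start of the episode above 0.02 m).
It also fails if it takes over 64 s, if anything falls off the work surface, if the arm or the gripper's body presses on something with over 40 N, if the wrist force passes 120 N, or if a joint passes its speed limit or range.

## Working session

There is one attempt and no reset: what is moved stays moved. The work goes in short steps, Python scripts to look and compute and a shell command to move; the robot and the scene stay as the last step left them, time stands still between calls to the robot, and variables do not carry over. Pictures are saved under pics/ and viewed, about 8 in all and at most 12, crops included, and the job is handed in when it is done.

```bash
mkdir -p pics; cat > h.py <<'E'
import numpy as np,cv2
from workcell import monitor,cams,order
def cam(n):
    c=cams.camera(n); return c
def save(n,f):
    c=cam(n); cv2.imwrite(f,c["img"][:,:,::-1]); return c
def pts(c):
    d=c["depth"]; v,u=np.mgrid[:d.shape[0],:d.shape[1]]
    P=np.stack([(u-c["cx"])/c["fx"]*d,(v-c["cy"])/c["fy"]*d,d],-1)
    R,_=cv2.Rodrigues(np.array(c["rvec"],float)); return (P-np.array(c["tvec"]).ravel())@R
def st():
    o=monitor.get_obs(); print({k:np.round(o[k],4).tolist() for k in("time","ee_pos","tcp_rot","wrist_force","opening")}); return o
E
python3 - <<'E'
from h import *
import pickle
st()
a=save("top","pics/top.png"); b=save("side","pics/side.png")
pickle.dump((a,b),open("s.pkl","wb"))
for c in(a,b): print(c["rvec"],c["tvec"],c["fx"])
E
```

```text
{'time': 0.0, 'ee_pos': [0.1655, 0.5243, 0.2476], 'tcp_rot': [-179.9241, -0.0014, 162.4799], 'wrist_force': [-0.569, 0.7968, 0.142], 'opening': 0.0856}
[ 2.20651042 -2.14318912  0.12464863] [0.02521011 0.54437784 1.74761957] 486.6660222656927
[ 2.24056009 -0.70247148  0.30786249] [-0.40760915  0.29222041  1.10750749] 358.5728008132119
```

View pics/top.png

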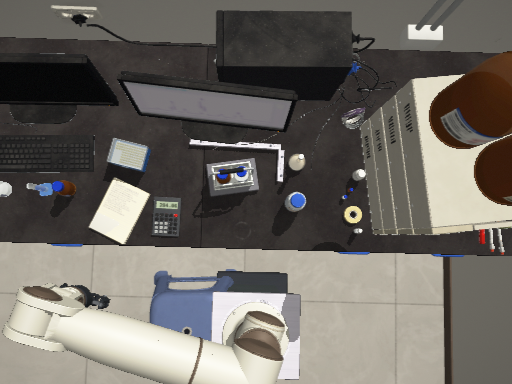

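View pics/side.png

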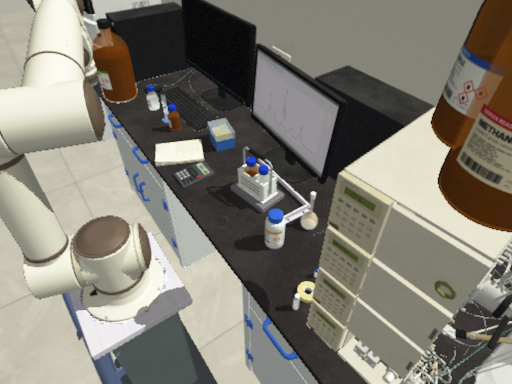

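```bash
python3 - <<'E'
from h import *
import pickle
a,b=pickle.load(open("s.pkl","rb"))
P=pts(a); im=a["img"]
for n,(v,u) in dict(bench=(200,250),foot=(190,214),rail=(146,240),stop=(165,281),cal=(215,166)).items(): print(n,P[v,u].round(4),im[v,u])
z=P[...,2]
roi=np.zeros(z.shape,bool); roi[130:205,180:292]=1
hsv=cv2.cvtColor(im,cv2.COLOR_RGB2HSV)
cr=cv2.resize(im[125:210,175:330,::-1],None,fx=5,fy=5,interpolation=cv2.INTER_NEAREST)
cv2.imwrite("pics/crop.png",cr)
print(np.histogram(z[roi],bins=[-.02,-.01,-.005,0,.005,.01,.014,.018,.022,.026,.03,.05,.1,.12,.16,.22]))
E
```

```text
bench [ 0.4862  0.0289 -0.0109] [55 48 46]
foot [0.517  0.1621 0.0175] [87 86 87]
rail [0.6831 0.0719 0.0173] [240 237 241]
stop [ 0.6187 -0.0823  0.0045] [239 235 239]
cal [0.4203 0.3314 0.0289] [45 45 45]
(array([ 144,  920, 2217, 1956,  779,  301,  275,  336,  250,  149,  120,
        221,  402,  134,  164]), array([-0.02 , -0.01 , -0.005,  0.   ,  0.005,  0.01 ,  0.014,  0.018,
        0.022,  0.026,  0.03 ,  0.05 ,  0.1  ,  0.12 ,  0.16 ,  0.22 ]))
```

View pics/crop.png

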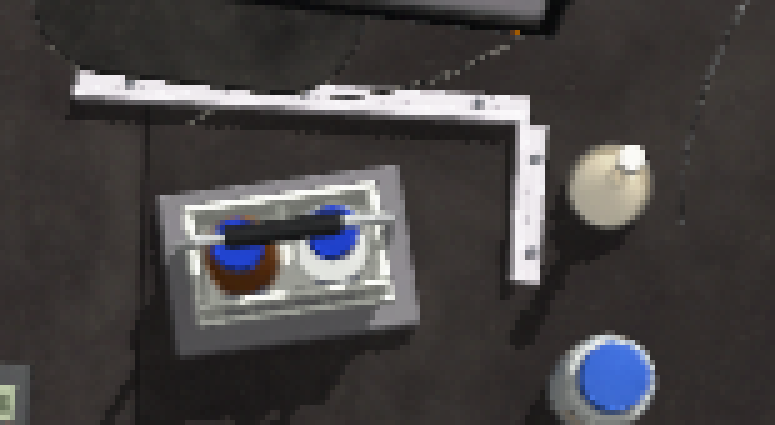

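```bash
cat >> h.py <<'E'
def ray(c,uv,z):
    R,_=cv2.Rodrigues(np.array(c["rvec"],float)); C=-R.T@np.array(c["tvec"]).ravel()
    uv=np.atleast_2d(uv).astype(float); d=np.c_[(uv[:,0]-c["cx"])/c["fx"],(uv[:,1]-c["cy"])/c["fy"],np.ones(len(uv))]@R
    return C+d*((z-C[2])/d[:,2])[:,None]
def line(p): # direction angle, centroid
    vx,vy,x,y=cv2.fitLine(p[:,:2].astype(np.float32),cv2.DIST_HUBER,0,.001,.001).ravel(); return np.array([vx,vy]),np.array([x,y])
def stopframe(c):
    g=c["img"].min(2).astype(float)
    # long rail inner edge: per column, rail lower edge (bright->dark), subpixel at half level
    E=[];S=[]
    for u in range(196,274):
        col=g[136:156,u]; k=np.where(col>150)[0]
        if len(k): k=k[-1]; E.append((u,136+k+(col[k]-140)/(col[k]-col[k+1])))
    for v in range(155,178):
        r=g[v,270:292]; k=np.where(r>150)[0]
        if len(k): k=k[0]; S.append((270+k-(r[k]-140)/(r[k]-r[k-1]),v))
    d,p=line(ray(c,E,.02)); e,q=line(ray(c,S,.02))
    if d[1]<0:d=-d
    y=d; x=np.array([d[1],-d[0]])
    t=np.linalg.solve(np.c_[d,-e],q-p); o=p+t[0]*d
    return o,np.arctan2(x[1],x[0]),np.arctan2(-e[1]*np.sign(-e[0]),abs(e[0]))
def crate(c,roi=(150,205,200,275)):
    v0,v1,u0,u1=roi; g=c["img"].min(2); m=np.zeros(g.shape,np.uint8); m[v0:v1,u0:u1]=(g[v0:v1,u0:u1]>66)
    n,l,s,_=cv2.connectedComponentsWithStats(m); i=1+np.argmax(s[1:,4]); k=cv2.findContours((l==i).astype(np.uint8),0,1)[0][0][:,0]
    w=ray(c,k,.022)[:,:2]; (cx,cy),(a,b),t=cv2.minAreaRect((w*1000).astype(np.float32))
    if a>b:t-=90
    t=(t+90)%180-90
    return np.array([cx,cy])/1000,t,(a,b)
E
python3 - <<'E'
from h import *
import pickle
a,b=pickle.load(open("s.pkl","rb"))
R,_=cv2.Rodrigues(a["rvec"]); print("cam",-R.T@np.array(a["tvec"]).ravel())
o,y,y2=stopframe(a); print("stop",o,np.degrees(y),np.degrees(y2))
cr=ray(a,[(175+u/5-.5,125+v/5-.5) for u,v in[(158,195),(400,167),(419,324),(178,357)]],.022)[:,:2]
print(cr.round(4)); print(crate(a))
c=cr.mean(0); f=cr[:2].mean(0)-cr[2:].mean(0); print(c,np.degrees(np.arctan2(f[1],f[0])),[np.linalg.norm(cr[i]-cr[i-1]) for i in range(4)])
Rm=np.array([[np.cos(y),-np.sin(y)],[np.sin(y),np.cos(y)]]); print("rel",(c-o)@Rm)
print("bottle",ray(a,[(295,201)],.14),"cal",ray(a,[(153,198),(180,235)],.02))
E
```

```text
cam [0.36263326 0.06086602 1.79330684]
stop [ 0.6764113  -0.06949018] -1.4803864 -1.5945321
[[6.133e-01 1.942e-01]
 [6.395e-01 1.720e-02]
 [5.240e-01 2.000e-04]
 [4.946e-01 1.753e-01]]
(array([0.56862256, 0.09675372]), 9.42341423034668, (119.53079223632812, 180.10824584960938))
[0.56788464 0.09673025] 8.731326502824807 [np.float64(0.12021208809497604), np.float64(0.17896635801882768), np.float64(0.1167863433275592), np.float64(0.17752556926410248)]
rel [-0.11278467  0.16336119]
bottle [[ 0.47695249 -0.1218579   0.14      ]] cal [[0.48100509 0.38279234 0.02      ]
 [0.34988619 0.27899762 0.02      ]]
```

```bash
R='[-0.022,-0.021,0,0,0,0]'; 
python3 -m handwheel '[[-0.022,-0.021,0,0,0,0],[-0.022,-0.021,0,0,0,0],[-0.022,-0.021,0,0,0,0],[-0.022,-0.021,0,0,0,0],[-0.022,-0.021,0,0,0,0],[-0.022,-0.021,0,0,0,0],[-0.022,-0.021,0,0,0,0],[-0.022,-0.021,0,0,0,0]]' 1
python3 -m handwheel '[[-0.022,-0.021,0,0,0,0],[-0.022,-0.021,0,0,0,0],[-0.022,-0.021,0,0,0,0],[-0.022,-0.021,0,0,0,0],[-0.022,-0.021,0,0,0,0],[-0.022,-0.021,0,0,0,0],[-0.022,-0.021,0,0,0,0],[-0.022,-0.021,0,0,0,0]]'
python3 -m handwheel '[[0,0,0,0,0,-4],[0,0,0,0,0,-4],[0,0,0,0,0,-4],[0,0,0,0,0,-4],[0,0,0,0,-6.25,0],[0,0,0,0,-6.25,0],[0,0,0,0,-6.25,0],[0,0,0,0,-6.25,0]]'
```

```text
time: 0.77
ee_pos: [0.2831, 0.3099, 0.248]
tcp_rot: [-180.0, -0.0, 162.5]
wrist_force: [1.3, -0.3, 0.1]
opening: 0.0854
time: 1.43
ee_pos: [0.4004, 0.0966, 0.2481]
tcp_rot: [-180.0, -0.0, 162.5]
wrist_force: [-0.3, 0.0, -0.3]
opening: 0.0853
time: 2.1
ee_pos: [0.4004, 0.098, 0.2484]
tcp_rot: [180.0, 25.3, 178.4]
wrist_force: [-1.0, -0.7, 0.5]
opening: 0.0854
```

```bash

python3 -m handwheel '[[0.0116,0,0.0246,0,0,0],[0.0116,0,0.0246,0,0,0],[0.0116,0,0.0246,0,0,0],[0.0116,0,0.0246,0,0,0],[0.0116,0,0.0246,0,0,0],[0.0116,0,0.0246,0,0,0],[0.0116,0,0.0246,0,0,0],[0.0116,0,0.0246,0,0,0]]'
python3 - <<'E'
from h import *
st(); c=save("wrist","pics/w1.png"); T=np.array(c["tool_from_camera"]); d=c["depth"]; v,u=np.mgrid[:384,:512]
P=np.stack([(u-c["cx"])/c["fx"]*d,(v-c["cy"])/c["fy"]*d,d],-1)@T[:3,:3].T+T[:3,3]
np.save("w1.npy",P)
m=(d>0)&(abs(P[...,0])<.014)&(abs(P[...,1])<.07)&(abs(P[...,2])<.03)
q=P[m]; print(len(q)); 
for s in(-1,1):
    k=q[(q[:,1]*s>.03)]; print(s,len(k),k.min(0) if len(k) else 0,k.max(0) if len(k) else 0)
E
```

```text
time: 2.77
ee_pos: [0.3988, 0.098, 0.0292]
tcp_rot: [-180.0, 25.0, 178.5]
wrist_force: [-0.6, 0.4, 0.5]
opening: 0.0851
{'time': 2.7667, 'ee_pos': [0.3988, 0.098, 0.0292], 'tcp_rot': [-179.9991, 24.9924, 178.4782], 'wrist_force': [-0.6334, 0.3935, 0.5172], 'opening': 0.0851}
8891
-1 3732 [-0.01104514 -0.06995924 -0.02999104] [ 0.01398571 -0.0300903   0.02999941]
1 3721 [-0.01110466  0.03003815 -0.02998552] [0.01399763 0.06998295 0.02999914]
```

View pics/w1.png

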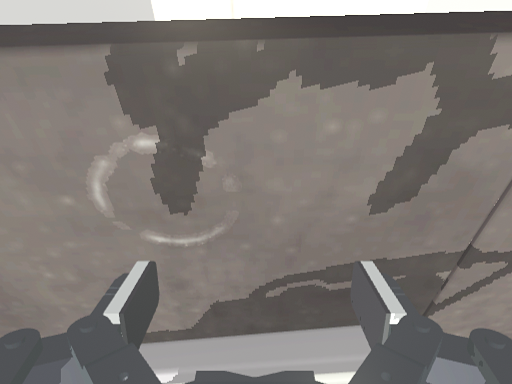

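```bash
python3 - <<'E'
import numpy as np
P=np.load("w1.npy")
for v,u in[(264,150),(266,145),(264,368),(270,372),(300,160),(340,165),(325,110),(360,300),(345,256),(230,256)]: print(v,u,P[v,u].round(4))
m=(abs(P[...,0])<.0125)&(abs(P[...,1])>.036)&(abs(P[...,1])<.062)
print(np.histogram(P[m][:,2],bins=np.arange(-.03,.036,.004)))
E
```

```text
264 150 [ 0.0111 -0.0438 -0.0011]
266 145 [ 0.0115 -0.0451 -0.0035]
264 368 [ 0.0112  0.0468 -0.0015]
270 372 [ 0.0118  0.0465 -0.0072]
300 160 [-0.0462 -0.0592  0.0536]
340 165 [-0.0998 -0.067   0.0791]
325 110 [ 0.0131 -0.0442 -0.0407]
360 300 [-0.0921  0.0298  0.052 ]
345 256 [-0.0912  0.0007  0.0646]
230 256 [0.0143 0.0004 0.0256]
(array([ 838,  903,  782,  772,  672,  609,  538,  343,   92,    0,    0,
          0,    0,    1, 1012, 1126]), array([-0.03 , -0.026, -0.022, -0.018, -0.014, -0.01 , -0.006, -0.002,
        0.002,  0.006,  0.01 ,  0.014,  0.018,  0.022,  0.026,  0.03 ,
        0.034]))
```

```bash

python3 -m handwheel '[[0.0036,0,0.0078,0,0,0],[0.0036,0,0.0078,0,0,0],[-0.012,0,0.0056,0,0,0],[-0.012,0,0.0056,0,0,0],[-0.012,0,0.0056,0,0,0],[-0.012,0,0.0056,0,0,0],[-0.012,0,0.0056,0,0,0],[-0.008,0,0.0037,0,0,0]]'
python3 -m handwheel '[[-0.0036,0,0.0017,0,0,0],[-0.0036,0,0.0017,0,0,0],[-0.0036,0,0.0017,0,0,0],[-0.0036,0,0.0017,0,0,0],[-0.0036,0,0.0017,0,0,0],[-0.0036,0,0.0017,0,0,0],[-0.0036,0,0.0017,0,0,0],[-0.0036,0,0.0017,0,0,0]]'
python3 - <<'E'
from h import *
st(); c=save("top","pics/top2.png"); print(crate(c,(140,205,195,275)))
E
```

```text
time: 3.48
ee_pos: [0.4764, 0.0963, 0.0152]
tcp_rot: [180.0, 25.1, 178.4]
wrist_force: [0.7, 0.7, -0.7]
opening: 0.0853
time: 4.15
ee_pos: [0.5053, 0.0965, 0.0134]
tcp_rot: [179.9, 24.9, 178.6]
wrist_force: [-13.8, 5.4, 8.8]
opening: 0.0853
{'time': 4.15, 'ee_pos': [0.5053, 0.0965, 0.0134], 'tcp_rot': [179.8678, 24.8891, 178.5974], 'wrist_force': [-13.8385, 5.4025, 8.783], 'opening': 0.0853}
(array([0.57633325, 0.09240777]), 6.571034908294678, (128.3339080810547, 180.84730529785156))
```

```bash
python3 -c "
import cv2;i=cv2.imread('pics/top2.png');cv2.imwrite('pics/top2c.png',cv2.resize(i[125:235,175:330],None,fx=5,fy=5))"
```

```text
(no output)
```

View pics/top2c.png

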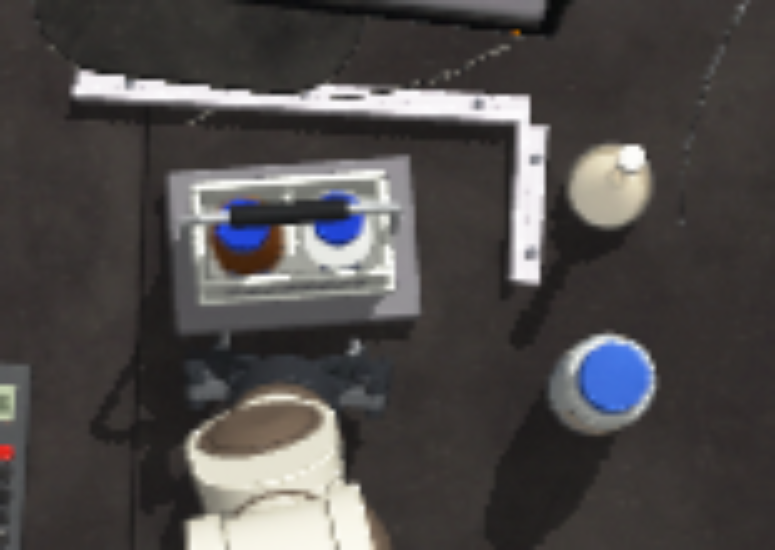

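```bash

python3 -m handwheel '[[-0.0036,0,0.0017,0,0,0],[-0.0036,0,0.0017,0,0,0],[-0.0036,0,0.0017,0,0,0],[-0.0036,0,0.0017,0,0,0],[-0.0036,0,0.0017,0,0,0],[-0.0036,0,0.0017,0,0,0],[-0.0036,0,0.0017,0,0,0],[-0.0036,0,0.0017,0,0,0]]'
python3 - <<'E'
from h import *
st(); c=save("top","pics/top3.png")
i=cv2.imread('pics/top3.png');cv2.imwrite('pics/top3c.png',cv2.resize(i[125:235,175:330],None,fx=5,fy=5))
E
```

```text
time: 4.87
ee_pos: [0.537, 0.0954, 0.0133]
tcp_rot: [179.9, 24.9, 178.6]
wrist_force: [-16.8, 3.0, 11.8]
opening: 0.0857
{'time': 4.8667, 'ee_pos': [0.537, 0.0954, 0.0133], 'tcp_rot': [179.9101, 24.8781, 178.5614], 'wrist_force': [-16.8483, 2.9563, 11.8219], 'opening': 0.0857}
```

View pics/top3c.png

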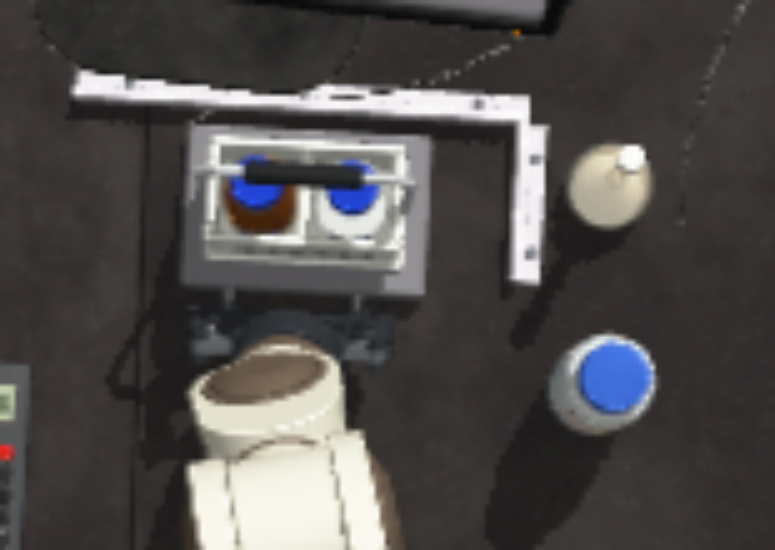

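```bash

python3 -m handwheel '[[-0.0016,0,0.0008,0,0,0],[-0.0016,0,0.0008,0,0,0],[-0.0016,0,0.0008,0,0,0],[-0.0016,0,0.0008,0,0,0],[-0.0016,0,0.0008,0,0,0],[-0.0016,0,0.0008,0,0,0],[-0.0016,0,0.0008,0,0,0],[-0.0016,0,0.0008,0,0,0]]'
```

```text
time: 5.58
ee_pos: [0.5511, 0.0945, 0.0131]
tcp_rot: [180.0, 24.9, 178.5]
wrist_force: [-20.1, 0.6, 14.9]
opening: 0.0854
```

```bash

python3 -m handwheel '[[-0.0009,0,0.0004,0,0,0],[-0.0009,0,0.0004,0,0,0],[-0.0009,0,0.0004,0,0,0],[0,0,0,0,0,0],[0,0,0,0,0,0],[0,0,0,0,0,0],[0,0,0,0,0,0],[0,0,0,0,0,0]]'
python3 - <<'E'
from h import *
st(); c=save("top","pics/top4.png")
i=cv2.imread('pics/top4.png');cv2.imwrite('pics/top4c.png',cv2.resize(i[130:200,190:300],None,fx=7,fy=7))
E
```

```text
time: 6.25
ee_pos: [0.5527, 0.0944, 0.013]
tcp_rot: [180.0, 24.7, 178.6]
wrist_force: [-35.7, 0.8, 25.5]
opening: 0.0849
{'time': 6.25, 'ee_pos': [0.5527, 0.0944, 0.013], 'tcp_rot': [179.9717, 24.7429, 178.5512], 'wrist_force': [-35.7096, 0.8388, 25.5422], 'opening': 0.0849}
```

View pics/top4c.png

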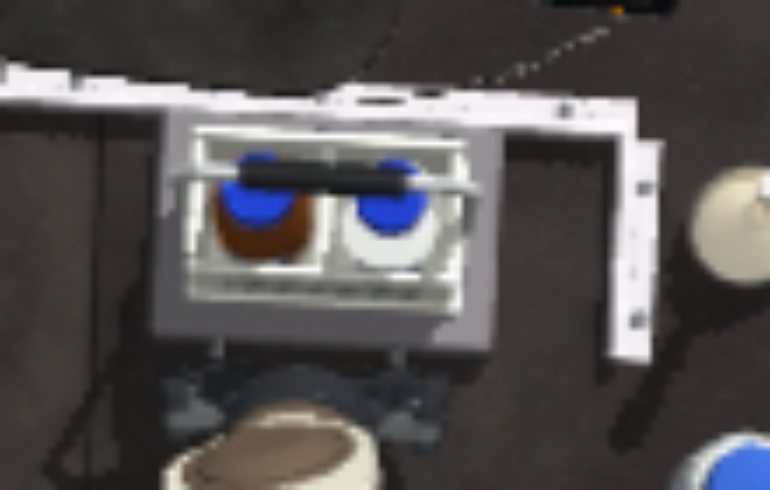

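```bash

python3 -m handwheel '[[0.009,0,-0.0042,0,0,0],[0.009,0,-0.0042,0,0,0],[0.009,0,-0.0042,0,0,0],[0.009,0,-0.0042,0,0,0],[0.009,0,-0.0042,0,0,0],[0.009,0,-0.0042,0,0,0],[-0.009,0,-0.018,0,0,0],[-0.009,0,-0.018,0,0,0]]' 0.2
python3 -m handwheel '[[-0.01,0.0,-0.023,0,0,0],[-0.01,0.0,-0.023,0,0,0],[-0.01,0.0,-0.023,0,0,0],[-0.01,0,-0.023,0,0,0],[-0.01,0,-0.023,0,0,0],[0,0.03,0,0,0,0],[0,0.03,0,0,0,0],[0,0.03,0,0,0,0]]'
python3 - <<'E'
from h import *
o=st(); print(np.round(o["q"],1)); c=cam("top"); print(stopframe(c)); i=c["img"][:,:,::-1]; cv2.imwrite("pics/top5.png",i)
o_,y,_=stopframe(c); p,t,s=crate(c,(146,200,200,270)); print(p,t,s)
E
```

```text
time: 6.97
ee_pos: [0.4956, 0.0955, 0.0529]
tcp_rot: [-180.0, 24.9, 178.5]
wrist_force: [0.6, 0.5, -0.5]
opening: 0.0512
time: 7.63
ee_pos: [0.496, 0.1865, 0.1797]
tcp_rot: [179.9, 25.1, 178.4]
wrist_force: [1.3, -0.3, -1.0]
opening: 0.0515
{'time': 7.6333, 'ee_pos': [0.496, 0.1865, 0.1797], 'tcp_rot': [179.9367, 25.1179, 178.3749], 'wrist_force': [1.293, -0.3464, -0.9593], 'opening': 0.0515}
[ 26.4 -20.7 -24.4  63.8 -11.4  25.7]Traceback (most recent call last):
  File "<stdin>", line 2, in <module>
  File "h.py", line 25, in stopframe
    if len(k): k=k[-1]; E.append((u,136+k+(col[k]-140)/(col[k]-col[k+1])))
                                                               ~~~^^^^^
IndexError: index 20 is out of bounds for axis 0 with size 20
```

```bash

python3 -m handwheel '[[0,0.012,0,0,0,0],[0,0.012,0,0,0,0],[0,0.012,0,0,0,0],[0,0,0,2.96,0,6.34],[0,0,0,2.96,0,6.34],[0,0,0,2.96,0,6.34],[0,0,0,2.96,0,6.34],[0,0,0,2.96,0,6.34]]'
python3 -m handwheel '[[0,0,0,2.96,0,6.34],[0,0,0,2.96,0,6.34],[0,0,0,2.96,0,6.34],[0,0,0,2.96,0,6.34],[0,0,0,2.96,0,6.34],[0,0,0,2.96,0,6.34],[0,0,0,2.96,0,6.34],[0,0,0,2.54,0,5.4]]'
python3 - <<'E'
from h import *
o=st(); print(np.round(o["q"],1)); c=cam("top"); i=c["img"][:,:,::-1]; cv2.imwrite("pics/top5.png",i)
import pickle
a,_=pickle.load(open("s.pkl","rb")); o_,y,_=stopframe(a)
m=c["img"].min(2); E=[]
# left foot edge: per row, bench->foot transition ; right edge likewise
for v in range(152,176):
    r=m[v].astype(float); k=[u for u in range(195,240) if r[u]>66 and r[u+1]>66][0]; E.append((k-.0-(r[k]-66)/(r[k]-r[k-1]),v))
    
Rm=np.array([[np.cos(y),-np.sin(y)],[np.sin(y),np.cos(y)]])
w=ray(c,E,.022)[:,:2]; print(((w-o_)@Rm).round(3)[::3], w[::6].round(3))
E
```

```text
time: 8.35
ee_pos: [0.4968, 0.2218, 0.1787]
tcp_rot: [180.0, 25.1, 143.1]
wrist_force: [0.2, 0.1, -0.5]
opening: 0.0511
time: 9.02
ee_pos: [0.4971, 0.2219, 0.178]
tcp_rot: [-180.0, 25.1, 88.2]
wrist_force: [-0.2, 0.9, 1.1]
opening: 0.0514
{'time': 9.0167, 'ee_pos': [0.4971, 0.2219, 0.178], 'tcp_rot': [-179.9635, 25.082, 88.1774], 'wrist_force': [-0.2397, 0.917, 1.1415], 'opening': 0.0514}
[ 33.8  16.7  12.5 101.  -20.1 128.4]
[[-0.026  0.242]
 [-0.037  0.242]
 [-0.048  0.242]
 [-0.059  0.24 ]
 [-0.07   0.24 ]
 [-0.082  0.239]
 [-0.093  0.24 ]
 [-0.104  0.24 ]] [[0.657 0.174]
 [0.634 0.174]
 [0.612 0.172]
 [0.59  0.173]]
```

```bash

python3 -m handwheel '[[0.008,0.02,-0.0038,0,0,0],[0.008,0.021,-0.0038,0,0,0],[0,0.021,0,0,0,0],[0,0.021,0,0,0,0],[0,0.021,0,0,0,0],[0,0.02,0,0,0,0],[0,0,0,0,0,0],[0,0,0,0,0,0]]'
python3 -m handwheel '[[0.0085,0,0.0181,0,0,0],[0.0085,0,0.0181,0,0,0],[0.0085,0,0.0181,0,0,0],[0.0085,0,0.0181,0,0,0],[0.0085,0,0.0181,0,0,0],[0.0085,0,0.0181,0,0,0],[0.0085,0,0.0181,0,0,0],[0,0,0,0,0,0]]'
python3 - <<'E'
from h import *
o=st(); print(np.round(o["q"],1)); c=save("wrist","pics/w2.png"); T=np.array(c["tool_from_camera"]); d=c["depth"]; v,u=np.mgrid[:384,:512]
P=np.stack([(u-c["cx"])/c["fx"]*d,(v-c["cy"])/c["fy"]*d,d],-1)@T[:3,:3].T+T[:3,3]
m=(d>0)&(abs(P[...,0])<.0125)&(abs(P[...,1])>.015)&(abs(P[...,1])<.05)
print(np.histogram(P[m][:,2],bins=np.arange(-.01,.04,.002)))
E
```

```text
time: 9.73
ee_pos: [0.6217, 0.2359, 0.1776]
tcp_rot: [-179.9, 25.1, 88.6]
wrist_force: [-0.3, 0.4, 0.2]
opening: 0.0508
time: 10.4
ee_pos: [0.6187, 0.2359, 0.0347]
tcp_rot: [-179.6, 25.2, 88.8]
wrist_force: [-1.1, -0.4, -0.2]
opening: 0.0514
{'time': 10.4, 'ee_pos': [0.6187, 0.2359, 0.0347], 'tcp_rot': [-179.6418, 25.1713, 88.7907], 'wrist_force': [-1.1215, -0.3606, -0.1975], 'opening': 0.0514}
[ 29.3  34.2  20.3  89.8 -21.3 123.2]
(array([266, 257, 256, 224, 229, 225, 199, 202, 171, 144,  97,  56,  12,
         0,   0,   0,   0,   0,   0,   0,   4, 394, 796, 754]), array([-0.01 , -0.008, -0.006, -0.004, -0.002,  0.   ,  0.002,  0.004,
        0.006,  0.008,  0.01 ,  0.012,  0.014,  0.016,  0.018,  0.02 ,
        0.022,  0.024,  0.026,  0.028,  0.03 ,  0.032,  0.034,  0.036,
        0.038]))
```

```bash

python3 -m handwheel '[[0.0028,0,0.0059,0,0,0],[0.0028,0,0.0059,0,0,0],[-0.009,0.0005,0.0042,0,0,0],[-0.009,0.0005,0.0042,0,0,0],[-0.009,0.0005,0.0042,0,0,0],[-0.007,0,0.0033,0,0,0],[0,0,0,0,0,0],[0,0,0,0,0,0]]'
python3 -m handwheel '[[-0.0036,0.0001,0.0017,0,0,0],[-0.0036,0.0001,0.0017,0,0,0],[-0.0036,0.0001,0.0017,0,0,0],[-0.0036,0.0001,0.0017,0,0,0],[-0.0036,0.0001,0.0017,0,0,0],[-0.0036,0.0001,0.0017,0,0,0],[-0.0036,0.0001,0.0017,0,0,0],[-0.0036,0.0001,0.0017,0,0,0]]'
python3 - <<'E'
from h import *
st(); c=save("top","pics/top6.png")
i=cv2.imread('pics/top6.png');cv2.imwrite('pics/top6c.png',cv2.resize(i[130:200,190:300],None,fx=7,fy=7))
E
```

```text
time: 11.12
ee_pos: [0.6218, 0.1982, 0.026]
tcp_rot: [-180.0, 25.0, 88.5]
wrist_force: [-0.4, -1.0, 0.4]
opening: 0.0511
time: 11.78
ee_pos: [0.6213, 0.1693, 0.0254]
tcp_rot: [-179.9, 24.8, 88.7]
wrist_force: [-3.9, 13.3, 2.4]
opening: 0.0507
{'time': 11.7833, 'ee_pos': [0.6213, 0.1693, 0.0254], 'tcp_rot': [-179.936, 24.7919, 88.6563], 'wrist_force': [-3.8918, 13.2965, 2.408], 'opening': 0.0507}
```

View pics/top6c.png

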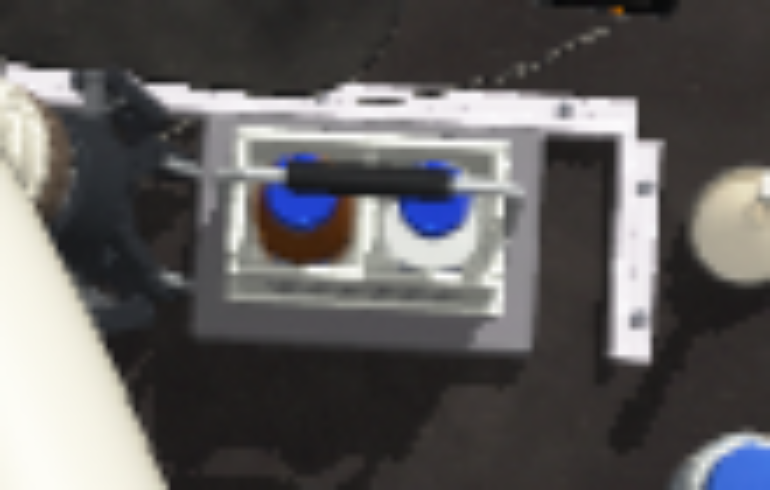

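```bash

python3 -m handwheel '[[-0.0035,0.0002,0.0019,0,0,0],[-0.0035,0.0002,0.0019,0,0,0],[-0.0035,0.0002,0.0019,0,0,0],[-0.0036,0.0001,0.0017,0,0,0],[-0.0036,0.0001,0.0017,0,0,0],[-0.0036,0.0001,0.0017,0,0,0],[-0.0036,0.0001,0.0017,0,0,0],[-0.0036,0.0001,0.0017,0,0,0]]'
python3 -m handwheel '[[-0.0009,0.0001,0.0004,0,0,0],[-0.0009,0.0001,0.0004,0,0,0],[-0.0009,0.0001,0.0004,0,0,0],[-0.0009,0.0001,0.0004,0,0,0],[-0.0009,0.0001,0.0004,0,0,0],[-0.0009,0.0001,0.0004,0,0,0],[0,0,0,0,0,0],[0,0,0,0,0,0]]'
```

```text
time: 12.5
ee_pos: [0.6207, 0.1402, 0.0253]
tcp_rot: [-179.9, 24.5, 88.8]
wrist_force: [-13.4, 29.0, 11.7]
opening: 0.0513
time: 13.17
ee_pos: [0.6207, 0.135, 0.0254]
tcp_rot: [-179.8, 24.5, 88.8]
wrist_force: [-16.3, 29.9, 11.9]
opening: 0.0512
```

```bash

python3 -m handwheel '[[-0.0009,-0.0002,0.0004,0,0,0],[-0.0009,-0.0002,0.0004,0,0,0],[-0.0009,-0.0002,0.0004,0,0,0],[-0.0009,-0.0002,0.0004,0,0,0],[-0.0009,-0.0001,0.0004,0,0,0],[-0.0009,-0.0001,0.0004,0,0,0],[0,0,0,0,0,0],[0,0,0,0,0,0]]'
python3 - <<'E'
from h import *
st(); c=save("top","pics/top7.png")
i=cv2.imread('pics/top7.png');cv2.imwrite('pics/top7c.png',cv2.resize(i[130:200,190:300],None,fx=7,fy=7))
E
```

```text
time: 13.83
ee_pos: [0.6203, 0.1281, 0.0254]
tcp_rot: [-179.9, 24.6, 88.8]
wrist_force: [-10.3, 26.1, 8.9]
opening: 0.0515
{'time': 13.8333, 'ee_pos': [0.6203, 0.1281, 0.0254], 'tcp_rot': [-179.8899, 24.5753, 88.7603], 'wrist_force': [-10.305, 26.0807, 8.9455], 'opening': 0.0515}
```

View pics/top7c.png

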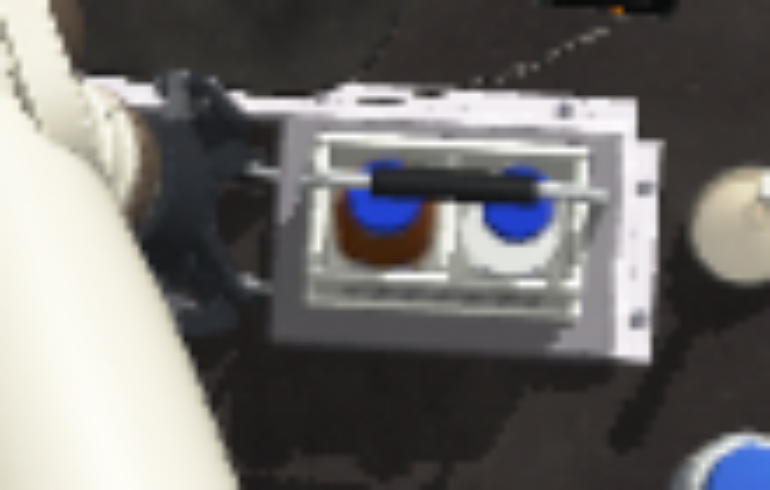

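```bash

python3 -m handwheel '[[-0.0009,-0.0001,0.0004,0,0,0],[-0.0009,-0.0001,0.0004,0,0,0],[0,0,0,0,0,0],[0,0,0,0,0,0],[0,0,0,0,0,0],[0,0,0,0,0,0],[0,0,0,0,0,0],[0,0,0,0,0,0]]'
```

```text
time: 14.55
ee_pos: [0.6203, 0.1279, 0.0254]
tcp_rot: [-179.9, 24.4, 88.8]
wrist_force: [-11.0, 34.1, 9.5]
opening: 0.0514
```

```bash

python3 -m handwheel '[[0.004,0,-0.0018,0,0,0],[0.008,0,-0.0037,0,0,0],[0.012,0,-0.0056,0,0,0],[0.012,0,-0.0056,0,0,0],[0.018,0,-0.0084,0,0,0],[0.018,0,-0.0084,0,0,0],[0.009,0,-0.0042,0,0,0],[0,0,0,0,0,0]]'
python3 -m handwheel '[[-0.0085,0,-0.0181,0,0,0],[-0.0085,0,-0.0181,0,0,0],[-0.0085,0,-0.0181,0,0,0],[-0.0085,0,-0.0181,0,0,0],[-0.0085,-0.02,-0.0181,0,0,0],[-0.0085,-0.02,-0.0181,0,0,0],[0,-0.03,0,0,0,0],[0,-0.03,0,0,0,0]]'
python3 -m handwheel '[[0,-0.03,0,0,0,0],[0,-0.03,0,0,0,0],[0,-0.03,0,0,0,0],[0,0,0,0,0,0],[0,0,0,0,0,0],[0,0,0,0,0,0],[0,0,0,0,0,0],[0,0,0,0,0,0]]'
python3 - <<'E'
from h import *
import pickle
st(); c=save("top","pics/top8.png"); a,_=pickle.load(open("s.pkl","rb")); o,y,_=stopframe(a)
m=c["img"].min(2).astype(float); L=[];F=[]
def cross(r,ks,t=66):
    for k in ks:
        if r[k]>t: return k,(r[k]-t)
for v in range(155,178):
    r=m[v]; k=next(u for u in range(215,250) if r[u]>66 and r[u+1]>66); L.append((k-(r[k]-66)/(r[k]-r[k-1]),v))
for u in range(236,274):
    r=m[:,u]; k=next(v for v in range(195,170,-1) if r[v]>66 and r[v-1]>66); F.append((u,k+(r[k]-66)/(r[k]-r[k+1])))
Rm=np.array([[np.cos(y),-np.sin(y)],[np.sin(y),np.cos(y)]])
for n,e in(("left",L),("front",F)):
    w=(ray(c,e,.012 if n=="front" else .022)[:,:2]-o)@Rm; d,p=line(w); print(n,np.median(w,0),p,"tilt mrad",(d[0]/d[1] if n=="left" else d[0]/d[1])*1000)
print([(n,ray(c,[p],h)[0].round(3)) for n,p,h in[]])
d=cv2.absdiff(c["img"],a["img"]).max(2); k=d[140:240,285:365]>60; print("right-side changed px",k.sum())
cv2.imwrite('pics/top8c.png',cv2.resize(c["img"][130:210,190:315,::-1],None,fx=6,fy=6))
E
```

```text
time: 15.22
ee_pos: [0.6231, 0.2132, 0.024]
tcp_rot: [-179.9, 25.0, 88.7]
wrist_force: [-0.4, -0.1, 0.8]
opening: 0.051
time: 15.88
ee_pos: [0.5231, 0.2124, 0.1458]
tcp_rot: [179.9, 25.0, 88.4]
wrist_force: [0.1, 1.2, 0.8]
opening: 0.0511
time: 16.55
ee_pos: [0.4341, 0.2151, 0.1446]
tcp_rot: [-180.0, 25.0, 88.5]
wrist_force: [-1.1, 0.1, -0.6]
opening: 0.0513
{'time': 16.55, 'ee_pos': [0.4341, 0.2151, 0.1446], 'tcp_rot': [-179.9521, 25.0363, 88.5135], 'wrist_force': [-1.0531, 0.1029, -0.6258], 'opening': 0.0513}
left [-0.07434458  0.17782499] [-0.06623594  0.17868839] tilt mrad 25612.574
front [-0.11736482  0.0812946 ] [-0.11739339  0.08866376] tilt mrad 6.297032
[]
right-side changed px 0
```

View pics/top8c.png

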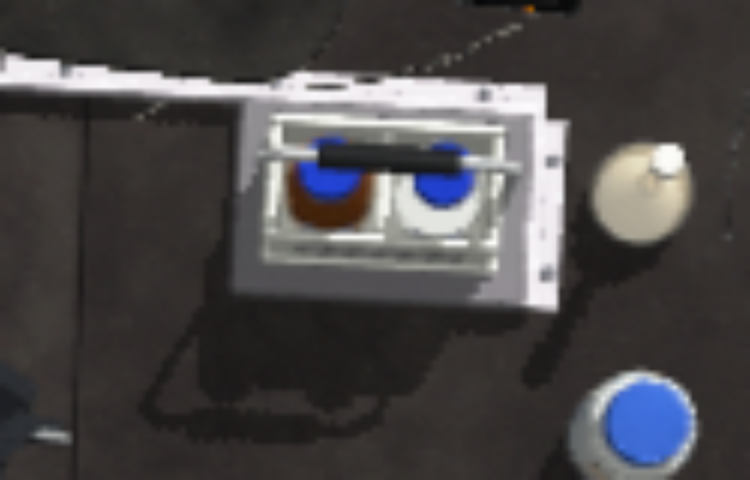

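```bash
python3 -c "
from workcell import order; print(order.job_done())"
```

```text
the job is handed in; nothing more can be done
None
```

I pushed the crate straight back with two low fingertips on the front of its foot until it seated square on the long rail. Then I pushed it right, low on the foot's left side, until it stopped against the end stop. The job was handed in at about 16.5 s with the hand clear; no verdict was reported.

**Long rail:** with the crate seated, the push force jumped from 20 to 36 N. It was then about 150 mm along the rail from the corner, well short of the end stop.

**End stop:** the last 2 mm of commanded push moved the hand only 0.2 mm and raised the force by 8 N.

**Final position from the top camera, in the stop's frame:**

| Foot face | Measured | Home value |
|---|---|---|
| Front (x) | -117 mm | -120 mm |
| Left (y) | 178 to 179 mm | 180 mm |

- **Position error:** both differences are within pixel and calibration error (one pixel is about 3.6 mm).
- **Squareness:** the front edge was square to about 6 mrad. The left-edge fit gave about 39 mrad, so the two disagree. I trusted the front edge, because the rail and shading disturb the left one. Both are under the 50 mrad limit.

**Other checks:**
- **Right-hand bystanders:** the top picture showed no change around them. I did not recheck the flask numerically, though it looked unmoved.
- **Left-hand bystanders:** I did not recheck the tip box or calculator after the moves. The planned path kept clear of both.
- **Tipping:** I did not measure tilt; the crate looked upright in every picture.

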